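# Start the mini centrifuge

## Robot

A 6-joint arm with a two-finger parallel gripper is mounted at the origin on the work surface. World frame = base frame: x ahead of the robot, y to its left, z up, the work surface at z = 0. Lengths are in m, angles in rad, forces in N, time in s.
With the tool pointing down it reaches from about 0.375 to 0.925 m from the base axis. Payload 5.7 kg.
Tool frame: the origin (TCP) lies at the very end of the fingers, on their centre line; the grasp point (between the pads) lies 19 mm behind it; z points along the fingers, y is the line along which they close (so a half turn about z gives the same grasp; the last joint's range is limited). The gripper opens to 88 mm and grips with 3 to 60 N. Pads are 20 mm wide; open, the fingers measure 115 mm over their backs; the gripper's body (75 mm by 178 mm) begins 61 mm behind the grasp point.
Start: joints at [-1.457, 0.359, 1.51, -0, 1.272, -0.115], TCP at [0.136, -0.584, 0.223] pointing down, gripper open.
Joint ranges: [-2.97, 2.97], [-1.01, 2.36], [0.21, 2.38], [-0.96, 4.11], [0.2, 2.71], [-2.98, 2.98]. Speed limits (rad/s): [2.39, 2.39, 3.14, 3.14, 3.14, 3.14].

## Interface

Orientations are given as a unit quaternion [w, x, y, z].
In Python, from bench import telemetry, optics, job_done, models gives the robot as it stands.
- The arm moves only by the tool play_rows, never from a script. Its argument "rows" is a list of rows, each a list of 4 numbers: the shift along the tool's x, y, z in m, then the turn about the tool's z in degrees. In form: [[dx, dy, dz, turn], ...]. A call has 1 to 5 rows; each row is the pose to reach, as a shift and turn from the pose commanded when the call began, along the tool's axes at that moment; what a row does not reach only later rows make up. A row lasts 1/12 s, in which the tool goes at most 41.7 mm and 7.16 degrees, less where a joint would pass 70% of its speed; a pose out of reach is approached as far as the arm can. A call with a gripper value outside its range is refused whole. "hand" is the finger opening in m, from 0 to 0.0878, set as the call begins (left out, the last holds). The fingers move at their own pace and stop on an object; the grip force is fixed at half the most. Time passes only in rows, so rows that repeat a pose let the fingers close. It gives the time, the measured TCP pose, the force, the opening and the grip force at its end, in the units of the state.
- telemetry.read_state(): the state, without advancing time (a new reading comes with each control period).
- optics.capture(name): name is "side" or "top" or "wrist"; returns a dict with "image" (420x560x3 uint8, blue, green, red), "fx", "fy", "cx", "cy" (pixels), "eye" and "attitude" of the camera in the world; the wrist camera has in their place "mount" (4x4, takes a point from camera to tool coordinates, whose origin is the TCP and whose axes are the flange's). Camera axes: x right, y down, z forward; pixel columns grow to the right and rows downward; lengths in m; the calibration is good to about 2 mm. A picture is of the moment at which its call begins: read the wrist's pose just before it. There is no depth.
- job_done(): hands the job in; it is judged then, once.
Trained networks look in the newest picture that a camera, given by its name, has taken for a name from the list of things; names that differ only in an ending like _2 or _b are one class to them, and where a whole thing is asked for, a point or a joint stands for the part that bears it (a point fixed in the world has none). Each returns a list of dicts, best first, with "score" (0 to 1); they miss things now and then, are a little off and sometimes report something else, mostly with a low value. They report only what shows in the picture. A call takes as long as a camera call.
- models.outline_of(camera, name): "region" (420x560 bool, what is visible of it) and "pixel" ([column, row] in pixels, amid what is visible of it).
The state is a dict: "time": time; "qpos": joint angles; "qvel": joint speeds; "effort": joint torques, N m; "ee_pos": TCP position; "tool_rot": TCP orientation; "force": force on the tool from outside, world axes, zero at the start; "wrist_torque": the same for the moment, N m; "opening": opening from 0.0 (shut) to 1.0 (fully open); "finger_force": force on a finger pad.
Only numpy, scipy, OpenCV 4.12 (cv2) and the standard library are available. Lean on these libraries where they do the work, as an engineer would, in place of code of your own. Each camera call takes 0.05 s, during which the arm holds its last target. There are 200 camera calls.

## Task

Start the mini centrifuge with closed fingers: push its raised lid down until it is fully shut, then press the square key fully down, and then press the long bar key fully down. Only push: do not raise the lid any further, do not press the round key, and leave the things standing around the centrifuge where they are.

Things in the scene. Friction and masses are not known exactly. Their poses are not given: they have to be found in the camera images.
- centrifuge: White mini centrifuge, fixed to the bench. Origin at the centre of its footprint, on the bench; its z is up, its -x axis points to its key side (roughly to the robot), its lid hinge is on the +x side. From the origin its body spans x -128 to +120 mm, y -95 to +95 mm. The grey key ledge (x -128 to -60 mm) is 50 mm high, the rest 73 mm high.
- lid (a joint): Angle of the centrifuge's lid, rad: 0 fully shut (level), grows as it opens; starts between about 0.6 and 0.95. The hinge is stiff: the lid stays where it is left and needs 2 to 4 N at its tab to move. The lid is a grey disc 136 mm across and 8 mm thick with a black dome, 42 mm high in all; shut, its dome top is 117 mm above the bench. No latch.
- lid_push (a point): Where to push: on the upper face of the lid's flat grey front tab (44 mm wide, reaching 10 mm further out). 150 mm from the hinge line and 8 mm above the lid's underside, which passes through the hinge line. Lid shut: 83 mm above the bench, at x -45 mm, y 0 of the centrifuge. The tab swings down and towards the key side as the lid shuts. Turns with the lid.
- lid_hinge (a point): Middle of the lid's hinge line, at x +105 mm, y 0, z 75 mm of the centrifuge; the hinge line runs along the centrifuge's y axis. Orientation as the centrifuge.
- square_top (a point): Centre of the top of the square key, 22 x 22 mm, white; 62 mm above the bench when up, 56 mm when down, 10 mm proud of its surround when up. Built into a black surround on the centrifuge's key ledge; the three keys stand in a row along the centrifuge's y axis, 60 mm apart, and their order in the row changes. 
- square_key (a joint): Travel of the square key, m: 0 up, 0.006 fully down. A latching key: it slides straight down against a steady 4 N or so of friction and stays where it is pushed; it does not spring back.
- bar_top (a point): Centre of the top of the long bar key, 15 mm along the centrifuge's x by 38 mm along its y, white; same heights as the square key. Built into a black surround on the centrifuge's key ledge; the three keys stand in a row along the centrifuge's y axis, 60 mm apart, and their order in the row changes. 
- bar_key (a joint): Travel of the long bar key, m: 0 up, 0.006 fully down. A latching key: it slides straight down against a steady 4 N or so of friction and stays where it is pushed; it does not spring back.
- round_top (a point): Centre of the top of the round key, 22 mm across, white; same heights as the square key. Not to be pressed. Built into a black surround on the centrifuge's key ledge; the three keys stand in a row along the centrifuge's y axis, 60 mm apart, and their order in the row changes. 
- round_key (a joint): Travel of the round key, m: 0 up, 0.006 fully down. A latching key: it slides straight down against a steady 4 N or so of friction and stays where it is pushed; it does not spring back.
- dropper: Bystander: small green glass bottle with a white cap, 30 mm across, 82 mm tall, beside the centrifuge on one side; origin at the centre of its underside
- carton: Bystander: paper carton 70 x 45 x 32 mm high, beside the centrifuge on the other side; origin at the centre of its underside
- vial: Bystander: small capped jar, 30 mm across, 50 mm tall, in front of the centrifuge's keys (its centre 50 to 75 mm before the front edge); origin at the centre of its underside
- reader: Bystander: white handheld reader lying flat, 130 x 60 x 30 mm high; origin at the centre of its underside
- slide_box: Bystander: flat plastic slide box 85 x 100 x 34 mm high; origin at the centre of its underside

How it is judged:
By the outcome, as a careful person would: the job done as asked, in the order asked, and still so for the second after the job is handed in, with the robot touching nothing.
It also fails if it takes over 45 s, if anything falls off the work surface, if the arm or the gripper's body presses on something with over 40 N, if the wrist force passes 120 N, or if a joint passes its speed limit or range.

## Working session

There is one attempt and no reset: what is moved stays moved. The work goes in short steps, Python scripts to look and compute and a tool call to move; the robot and the scene stay as the last step left them, time stands still between calls to the robot, and variables do not carry over. Pictures are saved under pics/ and viewed, at most 10 in all, crops included, and the job is handed in when it is done.

Besides the shell and the picture viewer there is one more tool, called after "Call:" as name(argument=value, ...), one argument or row to a line, values as JSON. play_rows: Moves the arm, as the interface text tells. Its arguments: {"type":"object","properties":{"rows":{"type":"array","items":{"type":"array","items":{"type":"number"}}},"hand":{"type":"number"}},"required":["rows"]}

```bash
mkdir -p pics
cat > h.py <<'E'
import numpy as np, cv2
from bench import telemetry, optics, models
from scipy.spatial.transform import Rotation as R
def rot(a):
    a=np.array(a,float)
    return a if a.shape==(3,3) else R.from_quat(a[[1,2,3,0]]).as_matrix()
def cam(name):
    s=telemetry.read_state(); c=optics.capture(name)
    if 'mount' in c:
        T=np.eye(4);T[:3,:3]=rot(s['tool_rot']);T[:3,3]=s['ee_pos'];T=T@np.array(c['mount']);c['R']=T[:3,:3];c['e']=T[:3,3]
    else: c['R']=rot(c['attitude']);c['e']=np.array(c['eye'])
    return c
def ray(c,p):
    d=c['R']@np.array([(p[0]-c['cx'])/c['fx'],(p[1]-c['cy'])/c['fy'],1]);return d
def atz(c,p,z):
    d=ray(c,p);return c['e']+d*(z-c['e'][2])/d[2]
def proj(c,P):
    q=c['R'].T@(np.array(P)-c['e']);return [c['fx']*q[0]/q[2]+c['cx'],c['fy']*q[1]/q[2]+c['cy']]
E
python3 - <<'E'
from h import *
s=telemetry.read_state();print(s)
ims=[]
for n in ['top','side']:
    c=cam(n);im=c['image'];cv2.imwrite(f'pics/{n}0.png',im)
    print(n,c['fx'],c['cx'],c['cy'],c['e'],c['R'].round(3).tolist())
    for k,z in [('centrifuge',.06),('lid',.1),('square_top',.062),('bar_top',.062),('round_top',.062),('dropper',.04),('carton',.03),('vial',.05),('reader',.03),('slide_box',.034)]:
        for o in models.outline_of(n,k)[:2]:
            print(k,round(o['score'],2),np.round(o['pixel'],1),atz(c,o['pixel'],z).round(3),o['region'].sum())
E
```

```text
{'time': 0.0, 'qpos': array([-1.45707058e+00,  3.59485493e-01,  1.51143032e+00, -2.20038108e-05,
        1.27249171e+00, -1.15076403e-01]), 'qvel': array([-8.64820144e-04,  6.83122942e-04, -1.34150074e-03, -7.26517062e-05,
        5.65340446e-04,  1.60310457e-03]), 'effort': array([ 7.85393386e-04, -5.15366471e+01, -2.70726532e+01,  6.78230147e-02,
        3.49315640e-02, -1.62977785e-04]), 'ee_pos': array([ 0.13600622, -0.58367315,  0.22182201]), 'tool_rot': array([-9.07441068e-04,  9.93462552e-01,  1.14154872e-01, -9.90026016e-06]), 'force': array([0.82283519, 0.58535169, 1.02250179]), 'wrist_torque': array([ 0.02028815,  0.01102124, -0.01579675]), 'finger_force': 0.0, 'opening': 0.9983344696334003}
top 500.40482705339446 281.16186155738075 211.838816980295 [0.39888205 0.02649584 1.1303583 ] [[-0.003, -0.99, 0.14], [-1.0, 0.003, -0.004], [0.003, -0.14, -0.99]]
centrifuge 0.92 [265.8 211.9] [0.55  0.056 0.06 ] 9584
lid 0.85 [268.3 187.8] [0.595 0.049 0.1  ] 2734
lid 0.27 [267.2 308.6] [0.347 0.051 0.1  ] 145
round_top 0.65 [229.  248.3] [0.472 0.134 0.062] 108
dropper 0.76 [199.2 17
[... 227 characters left out ...]
9
side 442.0255737815655 275.16161917149253 205.5909742819942 [0.14434134 0.60229467 0.59192641] [[-0.802, -0.359, 0.478], [-0.598, 0.485, -0.638], [-0.003, -0.797, -0.603]]
centrifuge 0.76 [276.8 221.7] [0.533 0.079 0.06 ] 11805
lid 0.83 [259.6 168.3] [ 0.637 -0.002  0.1  ] 1282
square_top 0.51 [336.9 224.4] [0.436 0.02  0.062] 133
bar_top 0.64 [260.6 172.5] [ 0.662 -0.036  0.062] 1215
bar_top 0.59 [316.9 244.4] [0.436 0.089 0.062] 200
dropper 0.66 [197.9 246.4] [0.622 0.204 0.04 ] 558
carton 0.79 [349.4 208.6] [ 0.459 -0.076  0.03 ] 746
vial 0.88 [372.1 269. ] [0.334 0.075 0.05 ] 480
reader 0.82 [174.3 288.2] [0.588 0.295 0.03 ] 2299
slide_box 0.67 [364.9 181.9] [ 0.477 -0.178  0.034] 1451
```

View pics/top0.png

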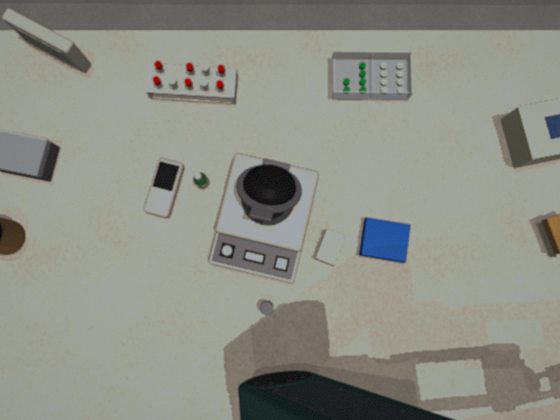

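View pics/side0.png

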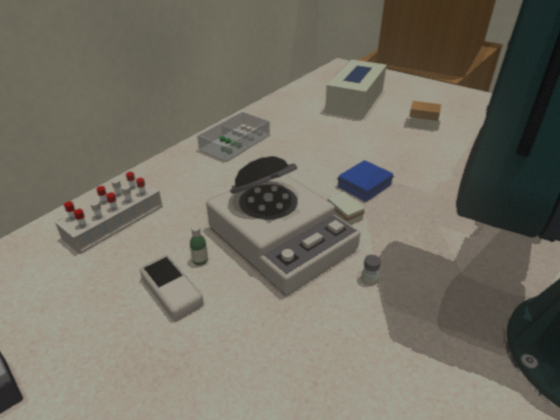

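The pictures show the centrifuge with its lid open. In the top picture the keys run round (227,251), bar (255,257), square (281,264). In the side picture they are round (288,256), bar (312,241), square (336,227). The vial is at (266,307) in the top picture. Next I'll refine the keys, the yaw and the lid.

Run:
```python
from h import *
from scipy.optimize import least_squares
G={'top':[(227,251),(255,257),(281,264)],'side':[(288,256),(312,241),(336,227)]}
C={};P={}
for n in G:
    c=cam(n);C[n]=c;g=cv2.cvtColor(c['image'],cv2.COLOR_BGR2GRAY);P[n]=[]
    for (u,v) in G[n]:
        r=12;w=g[v-r:v+r+1,u-r:u+r+1]
        t=(int(g[v-2:v+3,u-2:u+3].max())+int(np.percentile(w,10)))/2
        k,l,st,ce=cv2.connectedComponentsWithStats((w>t).astype(np.uint8))
        i=l[r,r] or 1
        p=ce[i]+[u-r,v-r];P[n].append(p);print(n,p.round(1),st[i],t,atz(c,p,.061).round(4))
for i in range(3):
    A=[];b=[]
    for n in G:
        d=ray(C[n],P[n][i]);d/=np.linalg.norm(d);M=np.eye(3)-np.outer(d,d);A.append(M);b.append(M@C[n]['e'])
    print('tri',np.linalg.lstsq(np.vstack(A),np.hstack(b),rcond=None)[0].round(4))
# body corners
t=C['top']
for nm,p,z in [('FL',(209,262),.05),('FR',(293,279),.05),('BR',(318,168),.073),('BL',(235,154),.073)]: print(nm,atz(t,p,z).round(3))
big=cv2.hconcat([cv2.resize(t['image'][140:320,190:350],None,fx=2.5,fy=2.5,interpolation=2),cv2.resize(C['side']['image'][140:320,200:360],None,fx=2.5,fy=2.5,interpolation=2)])
cv2.imwrite('pics/big.png',big);print(big.shape)
```

```text
top [226.5 250. ] [ 7  7 10  9 76] 114.5 [0.4681 0.1393 0.061 ]
top [253.8 256.5] [  2   7  18  10 117] 118.5 [0.454  0.0809 0.061 ]
top [281.2 263.1] [ 7  6 11 11 97] 121.0 [0.4399 0.0227 0.061 ]
side [287.3 252.9] [ 5  5 13  9 92] 102.0 [0.4664 0.1378 0.061 ]
side [312.2 238.3] [  3   3  19  13 125] 106.5 [0.4525 0.0797 0.061 ]
side [335.6 224.6] [ 5  5 15 10 95] 107.5 [0.4382 0.0206 0.061 ]
tri [0.4671 0.1387 0.0615]
tri [0.4532 0.0804 0.0614]
tri [0.4388 0.0222 0.062 ]
FL [0.443 0.178 0.05 ]
FR [ 0.406 -0.003  0.05 ]
BR [ 0.644 -0.057  0.073]
BL [0.675 0.122 0.073]
(450, 800, 3)
```

View pics/big.png

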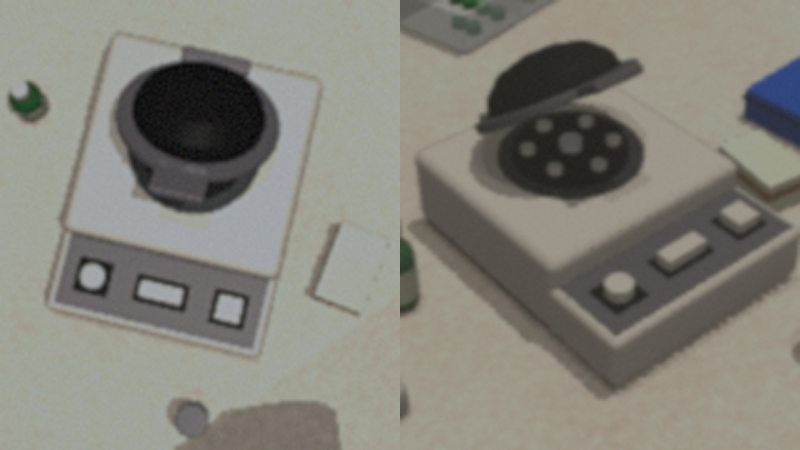

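Run:
```python
from h import *
yaw=np.arctan2(-.0283,.1165);ex=np.array([np.cos(yaw),np.sin(yaw),0]);O=np.array([.4532,.0804,0])+.094*ex
print(np.degrees(yaw),O)
ez=np.array([0,0,1])
for n,p in [('top',(262,213.5))]:
    c=cam(n)
    for th in np.arange(.6,.96,.05):
        H=O+.105*ex+.075*ez
        f=lambda r,h:H+r*(-np.cos(th)*ex+np.sin(th)*ez)+h*(np.sin(th)*ex+np.cos(th)*ez)
        print(round(th,2),f(.15,.008).round(3),'push',np.round(proj(c,f(.15,.008)),1),'tip',np.round(proj(c,f(.16,.008)),1),'side',np.round(proj(cs:=globals().setdefault('cs',cam('side')),f(.16,.004)+0.022*np.array([-ex[1],ex[0],0])),1))
```

```text
-13.653736360093024 [0.54454356 0.05821096 0.        ]
0.6 [0.531 0.062 0.166] push [261.2 214.2] tip [260.1 217.9] side [277.8 176.8]
0.65 [0.535 0.06  0.172] push [261.7 211.4] tip [260.6 215. ] side [276.1 172.5]
0.7 [0.54  0.059 0.178] push [262.2 208.5] tip [261.1 211.9] side [274.2 168.3]
0.75 [0.545 0.058 0.183] push [262.8 205.5] tip [261.7 208.6] side [272.1 164.1]
0.8 [0.551 0.057 0.188] push [263.4 202.3] tip [262.4 205.2] side [270.  160.1]
0.85 [0.556 0.055 0.193] push [264.  198.9] tip [263.1 201.6] side [267.8 156.1]
0.9 [0.562 0.054 0.197] push [264.7 195.5] tip [263.8 198. ] side [265.5 152.2]
0.95 [0.568 0.052 0.202] push [265.4 191.9] tip [264.6 194.1] side [263.1 148.4]
```

Call:
play_rows(
  rows=[
    [0, 0, -0.015, 7],
    [0, 0, -0.03, 14],
    [0, 0, -0.045, 20],
    [0, 0, -0.055, 26.8],
    [0, 0, -0.055, 26.8],
  ],
  hand=0,
)

```text
time: 2.07
ee_pos: [0.1363, -0.5858, 0.2801]
tool_rot: [0.002, 0.993, -0.121, 0.001]
force: [0.9, -0.7, 0.7]
opening: 0.658
finger_force: 0.0
```

The tab tip near (262,218) in the top picture means the lid is at about 0.6 rad, so the push point is near (0.531, 0.062, 0.166).

Call:
play_rows(
  rows=[
    [0.012, -0.038, 0, 0],
    [0.024, -0.076, 0, 0],
    [0.036, -0.114, 0, 0],
    [0.048, -0.152, 0, 0],
    [0.06, -0.19, 0, 0],
  ],
)

```text
time: 2.48
ee_pos: [0.2397, -0.4119, 0.2768]
tool_rot: [-0.001, 0.993, -0.117, -0.0]
force: [0.5, -0.0, 1.0]
opening: 0.282
finger_force: 0.0
```

Call:
play_rows(
  rows=[
    [0.012, -0.038, 0, 0],
    [0.024, -0.076, 0, 0],
    [0.036, -0.114, 0, 0],
    [0.048, -0.152, 0, 0],
    [0.06, -0.19, 0, 0],
  ],
)

```text
time: 2.9
ee_pos: [0.3428, -0.2415, 0.2772]
tool_rot: [-0.0, 0.993, -0.117, -0.0]
force: [-0.4, 0.4, -0.2]
opening: 0.007
finger_force: 0.0
```

Call:
play_rows(
  rows=[
    [0.012, -0.038, 0, 0],
    [0.024, -0.076, 0, 0],
    [0.036, -0.114, 0, 0],
    [0.048, -0.152, 0, 0],
    [0.06, -0.19, 0, 0],
  ],
)

```text
time: 3.32
ee_pos: [0.4461, -0.0711, 0.2772]
tool_rot: [-0.0, 0.993, -0.117, -0.0]
force: [0.7, -0.2, 0.5]
opening: 0.004
finger_force: 0.0
```

Call:
play_rows(
  rows=[
    [0.012, -0.038, 0, 0],
    [0.024, -0.076, 0, 0],
    [0.036, -0.114, 0, 0],
    [0.043, -0.143, 0, 0],
    [0.043, -0.143, 0, 0],
  ],
)

```text
time: 3.73
ee_pos: [0.5235, 0.0602, 0.2769]
tool_rot: [-0.001, 0.993, -0.115, 0.0]
force: [0.2, 0.5, 0.0]
opening: 0.002
finger_force: 0.0
```

Run:
```python
from h import *
s=telemetry.read_state();print(s['ee_pos'],s['tool_rot'],s['force'],s['opening'])
c=cam('wrist');w=c['image'].copy();c2=cam('side')
O=np.array([.5445,.0582,0]);a=np.radians(-13.65);ex=np.array([np.cos(a),np.sin(a),0]);ez=np.array([0,0,1])
H=O+.105*ex+.075*ez
for th in (.5,.6,.7):
    P=H+.15*(-np.cos(th)*ex+np.sin(th)*ez)+.008*(np.sin(th)*ex+np.cos(th)*ez)
    print(th,P,proj(c,P));cv2.circle(w,tuple(int(x) for x in proj(c,P)),2,(0,0,255),-1)
cv2.imwrite('pics/w1.png',w);cv2.imwrite('pics/s1.png',cv2.resize(c2['image'][120:300,180:400],None,fx=3,fy=3))
```

```text
[0.52353315 0.06016827 0.27685486] [-1.24205828e-03  9.93334357e-01 -1.15261643e-01  2.58739878e-04] [0.22092312 0.46858026 0.02711171] 0.0022075396926202187
0.5 [0.52234205 0.06358104 0.15393449] [np.float64(274.34008941989543), np.float64(207.54328585672357)]
0.6 [0.53062022 0.0615707  0.16629906] [np.float64(274.2453670572169), np.float64(201.99032334370094)]
0.7 [0.54005656 0.05927909 0.17775139] [np.float64(274.15682215454717), np.float64(194.36335547901805)]
```

View pics/w1.png

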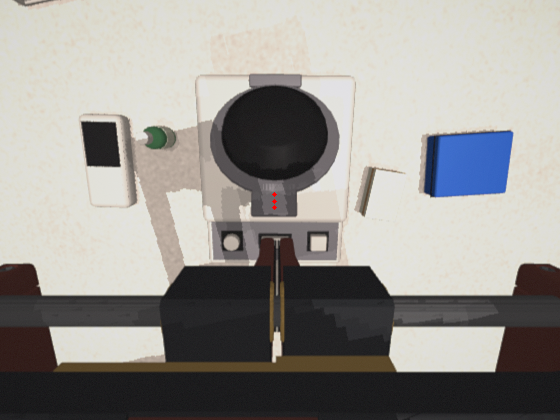

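View pics/s1.png

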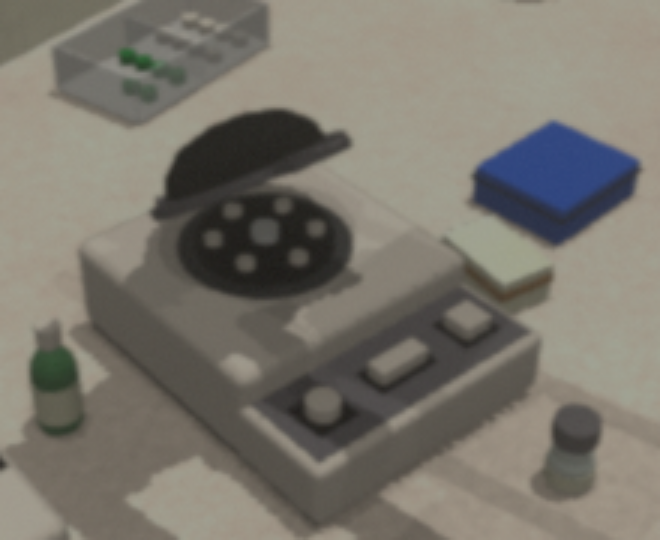

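The wrist view agrees. The tab is at columns 255-297 with its tip at row 216, and my predicted points lie on it. The side view shows the rotor below the raised lid. I'll come down over the tab.

Call:
play_rows(
  rows=[
    [0.005, -0.002, 0.03, 0],
    [0.012, -0.003, 0.06, 0],
    [0.012, -0.003, 0.085, 0],
    [0.012, -0.003, 0.095, 0],
    [0.012, -0.003, 0.095, 0],
  ],
)

```text
time: 4.25
ee_pos: [0.5309, 0.0544, 0.1801]
tool_rot: [0.0, 0.993, -0.119, -0.003]
force: [-0.2, -0.2, 0.5]
opening: 0.008
finger_force: 0.0
```

Call:
play_rows(
  rows=[
    [0, 0, 0.006, 0],
    [0, 0, 0.012, 0],
    [-0.002, 0, 0.016, 0],
    [-0.005, 0, 0.02, 0],
    [-0.008, 0, 0.024, 0],
  ],
)

```text
time: 4.67
ee_pos: [0.5269, 0.0574, 0.1593]
tool_rot: [-0.0, 0.993, -0.119, 0.001]
force: [1.9, -1.1, 0.5]
opening: 0.005
finger_force: 0.8
```

Call:
play_rows(
  rows=[
    [-0.002, -0.001, 0.005, 0],
    [-0.005, -0.002, 0.01, 0],
    [-0.007, -0.003, 0.015, 0],
    [-0.009, -0.004, 0.02, 0],
    [-0.011, -0.004, 0.024, 0],
  ],
)

```text
time: 5.08
ee_pos: [0.5159, 0.0644, 0.134]
tool_rot: [-0.0, 0.993, -0.119, -0.0]
force: [0.9, -1.1, 0.4]
opening: 0.008
finger_force: 0.8
```

Run:
```python
from h import *
s=telemetry.read_state();print(s['ee_pos'],s['force'])
c=cam('wrist');c2=cam('side')
a=cv2.resize(c['image'][60:300,160:400],(480,480));b=cv2.resize(c2['image'][130:290,200:305],(315,480))
cv2.imwrite('pics/m1.png',cv2.hconcat([a,b]))
```

```text
[0.5159482  0.06440883 0.13399791] [ 0.92248915 -1.11269753  0.36758855]
```

View pics/m1.png

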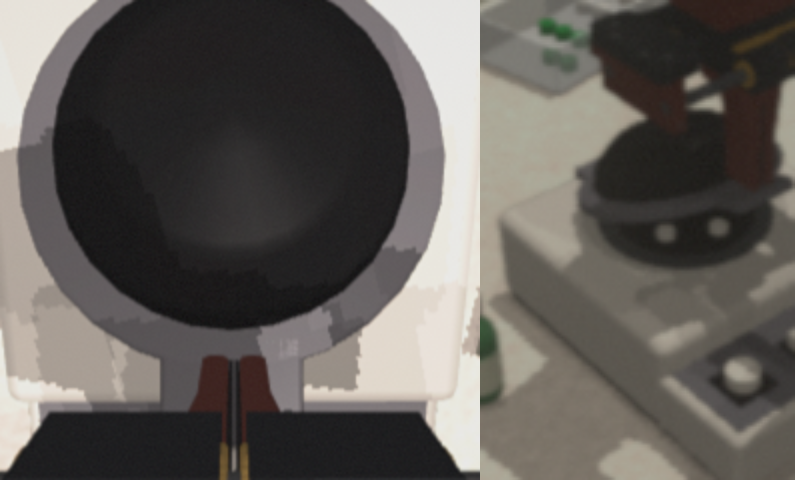

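The fingers are centred on the tab and the lid has come down a good way, to about 0.34 rad. I'll keep following the arc.

Call:
play_rows(
  rows=[
    [-0.002, 0, 0.006, 0],
    [-0.004, 0, 0.012, 0],
    [-0.006, 0, 0.018, 0],
    [-0.008, 0, 0.023, 0],
    [-0.009, 0, 0.028, 0],
  ],
)

```text
time: 5.6
ee_pos: [0.5075, 0.0663, 0.1061]
tool_rot: [-0.0, 0.993, -0.119, 0.0]
force: [1.1, 0.0, 2.2]
opening: 0.007
finger_force: 0.7
```

Call:
play_rows(
  rows=[
    [-0.002, 0, 0.006, 0],
    [-0.004, 0, 0.012, 0],
    [-0.005, 0, 0.016, 0],
    [-0.006, 0, 0.019, 0],
    [-0.006, 0, 0.021, 0],
  ],
)

```text
time: 6.02
ee_pos: [0.5011, 0.0677, 0.0851]
tool_rot: [0.0, 0.993, -0.119, -0.001]
force: [-0.6, 0.0, 1.8]
opening: 0.009
finger_force: 0.7
```

Call:
play_rows(
  rows=[
    [0, 0, 0.001, 0],
    [0, 0, 0.002, 0],
    [0, 0, 0.003, 0],
    [0, 0, 0.004, 0],
    [0, 0, 0.004, 0],
  ],
)

```text
time: 6.43
ee_pos: [0.5011, 0.0677, 0.083]
tool_rot: [-0.0, 0.993, -0.119, -0.0]
force: [-5.2, 0.1, 16.9]
opening: 0.004
finger_force: 8.5
```

It stopped at z = 83 mm with the force rising to 17 N, which matches the shut height. I'll press slightly more, then go up straight.

Call:
play_rows(
  rows=[
    [0, 0, 0.001, 0],
    [0, 0, 0.002, 0],
    [0, 0, 0.002, 0],
  ],
)

```text
time: 6.68
ee_pos: [0.5012, 0.0677, 0.0826]
tool_rot: [-0.0, 0.993, -0.119, -0.0]
force: [-9.8, 0.6, 36.5]
opening: 0.011
finger_force: 17.6
```

Call:
play_rows(
  rows=[
    [0, 0, -0.01, 0],
    [0, 0, -0.025, 0],
    [-0.01, 0.015, -0.04, 0],
    [-0.03, 0.04, -0.06, 0],
    [-0.04, 0.05, -0.08, 0],
  ],
)

```text
time: 7.1
ee_pos: [0.448, 0.0276, 0.1597]
tool_rot: [0.0, 0.993, -0.119, -0.002]
force: [-0.8, 0.3, 0.5]
opening: 0.007
finger_force: 0.0
```

Call:
play_rows(
  rows=[
    [-0.01, 0.01, -0.02, 0],
    [-0.01, 0.01, -0.02, 0],
    [-0.01, 0.01, -0.02, 0],
  ],
)

```text
time: 7.35
ee_pos: [0.4396, 0.0209, 0.1806]
tool_rot: [-0.0, 0.993, -0.12, 0.001]
force: [0.3, 0.3, -0.4]
opening: 0.007
finger_force: 0.0
```

Run:
```python
from h import *
s=telemetry.read_state();print(s['ee_pos'],s['force'])
c=cam('wrist');c2=cam('side');ca=c['image'].copy()
for n,P in [('sq',(.4388,.0222,.062)),('bar',(.4532,.0804,.062)),('rd',(.4671,.1387,.062)),('push',(.5008,.0688,.083))]:
    p=proj(c,P);print(n,np.round(p,1));cv2.circle(ca,tuple(int(x) for x in p),2,(0,0,255),-1)
for k in ['square_top','bar_top','round_top']:
    for o in models.outline_of('wrist',k)[:2]: print(k,o['score'],o['pixel'],atz(c,o['pixel'],.062).round(4))
cv2.imwrite('pics/m2.png',cv2.hconcat([cv2.resize(ca,(500,375)),cv2.resize(c2['image'][130:290,200:328],(300,375))]))
```

```text
[0.43957611 0.02090179 0.18059143] [ 0.26443168  0.25028111 -0.40755019]
sq [276. 208.]
bar [215.5 207.9]
rd [155.1 208.3]
push [207.6 159.5]
square_top 0.78 [276.5, 207.7] [0.439  0.0217 0.062 ]
square_top 0.37 [368.3, 145.0] [ 0.4773 -0.0764  0.062 ]
bar_top 0.87 [217.5, 208.0] [0.4527 0.0785 0.062 ]
round_top 0.75 [156.9, 208.5] [0.4665 0.137  0.062 ]
```

View pics/m2.png

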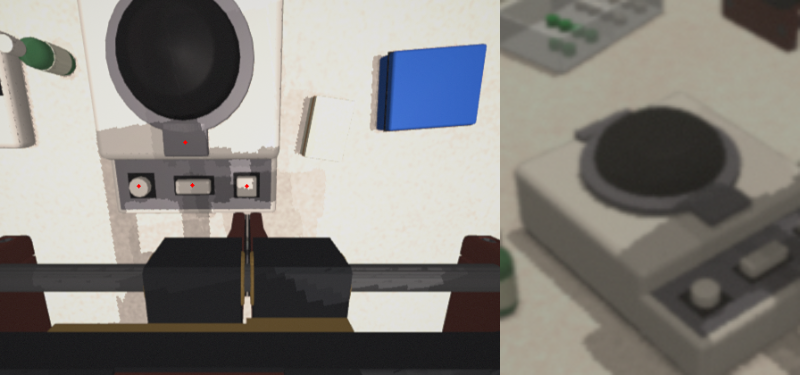

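The side view shows the lid shut level and flush. In the wrist view my key points lie on the keys, with square (247,186), bar (193,185) and round (138,186). The TCP is within about 1 mm of the square key, so I'll descend.

Call:
play_rows(
  rows=[
    [0, -0.001, 0.04, 0],
    [0, -0.001, 0.075, 0],
    [0, -0.001, 0.1, 0],
    [0, -0.001, 0.112, 0],
    [0, -0.001, 0.114, 0],
  ],
)

```text
time: 8.02
ee_pos: [0.4369, 0.0227, 0.0626]
tool_rot: [-0.0, 0.993, -0.119, -0.003]
force: [-0.4, -0.3, 0.8]
opening: 0.006
finger_force: 0.0
```

Call:
play_rows(
  rows=[
    [0, 0, 0.003, 0],
    [0, 0, 0.006, 0],
    [0, 0, 0.008, 0],
    [0, 0, 0.01, 0],
    [0, 0, 0.011, 0],
  ],
)

```text
time: 8.43
ee_pos: [0.4394, 0.0223, 0.0558]
tool_rot: [-0.0, 0.993, -0.119, 0.0]
force: [-8.1, 1.4, 27.8]
opening: 0.005
finger_force: 14.0
```

The square key bottomed at z = 55.8 mm with 28 N. Next I'll go up and across to the bar key.

Call:
play_rows(
  rows=[
    [0, 0, -0.02, 0],
    [0, 0, -0.03, 0],
    [0, -0.025, -0.03, 0],
    [0, -0.05, -0.03, 0],
    [0, -0.059, -0.03, 0],
  ],
)

```text
time: 8.85
ee_pos: [0.4558, 0.0813, 0.0859]
tool_rot: [-0.001, 0.993, -0.119, 0.002]
force: [0.7, -0.9, -0.7]
opening: 0.003
finger_force: 0.0
```

Call:
play_rows(
  rows=[
    [0, 0, 0, 0],
    [0, 0, 0.01, 0],
    [0, 0, 0.018, 0],
    [0, 0, 0.02, 0],
    [0, 0, 0.02, 0],
  ],
)

```text
time: 9.27
ee_pos: [0.4523, 0.0789, 0.064]
tool_rot: [0.0, 0.993, -0.119, -0.001]
force: [0.4, 0.3, 0.4]
opening: 0.005
finger_force: 0.0
```

Call:
play_rows(
  rows=[
    [0, 0, 0.003, 0],
    [0, 0, 0.005, 0],
    [0, 0, 0.008, 0],
    [0, 0, 0.01, 0],
    [0, 0, 0.01, 0],
  ],
)

```text
time: 9.68
ee_pos: [0.4533, 0.079, 0.0558]
tool_rot: [0.0, 0.993, -0.119, 0.0]
force: [-5.0, -3.5, 20.9]
opening: 0.006
finger_force: 10.1
```

The bar key bottomed too. I'll retreat and check.

Call:
play_rows(
  rows=[
    [0, 0, 0.001, 0],
    [0, 0, 0.001, 0],
    [0, 0, -0.03, 0],
    [0, 0, -0.06, 0],
    [0, 0, -0.1, 0],
  ],
)

```text
time: 10.1
ee_pos: [0.4516, 0.0795, 0.1543]
tool_rot: [0.0, 0.993, -0.119, -0.002]
force: [1.6, 0.1, 1.1]
opening: 0.002
finger_force: 0.0
```

Call:
play_rows(
  rows=[
    [-0.01, 0.02, -0.03, 0],
    [-0.02, 0.04, -0.06, 0],
    [-0.03, 0.06, -0.06, 0],
    [-0.03, 0.06, -0.06, 0],
    [-0.03, 0.06, -0.06, 0],
  ],
)

```text
time: 10.52
ee_pos: [0.4097, 0.0281, 0.2148]
tool_rot: [-0.0, 0.993, -0.12, 0.001]
force: [0.2, -0.2, 0.5]
opening: 0.004
finger_force: 0.0
```

Run:
```python
from h import *
s=telemetry.read_state();print(s['time'],s['ee_pos'],s['force'])
c2=cam('side')
cv2.imwrite('pics/m3.png',cv2.resize(c2['image'][140:300,180:393],(799,600)))
for k,z in [('vial',.05),('dropper',.04),('carton',.03)]:
    for o in models.outline_of('side',k)[:1]: print(k,o['pixel'],o['score'])
```

```text
10.5167 [0.40965948 0.02808836 0.2148285 ] [ 0.20447611 -0.17807523  0.5155117 ]
vial [371.0, 268.9] 0.97
dropper [195.6, 243.8] 0.75
carton [349.2, 207.7] 0.75
```

View pics/m3.png

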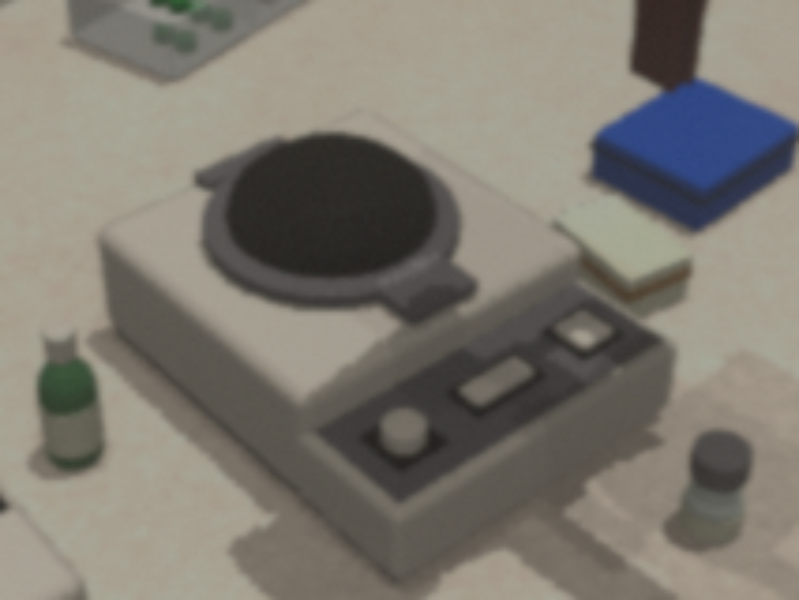

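The lid is shut. The square (583,330) and bar (497,382) keys are down, the round key (404,432) is still up, and the bystanders have not moved.

```bash
python3 -c "
from bench import job_done
print(job_done())"
```

```text
the job is handed in; nothing more can be done
None
```

The lid is shut, the square key and then the bar key are fully down, the round key is untouched, the things around the centrifuge show no movement in the last picture, and the job is handed in after about 10.5 s of robot time.

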